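Hang a varnished bird in the drying cabinet and close its dust door

TASK

The parrot cut-out on the varnishing stand has just been varnished: slide open the clear door of the drying cabinet, hang the parrot by its hook over the rail inside, and slide the door fully shut again. Hold the parrot only by its metal hanger, never by the wet wood; feel for the rail, do not force the hanger down on it, and do not let the bird drop. Leave the owl that is already drying and everything else on the bench as they are.

Things in the scene. Friction and masses are not known exactly. Their poses are not given: they have to be found in the camera images.
- cabinet: Drying cabinet, fixed: plywood floor and sides, clear back, 200 deep (x) x 380 wide (y), 275 mm high. Origin: centre of its underside, z up; its front looks to its -x. Floor top z=20, front sill z=38 mm, side walls 15 mm thick. The left half (+y) is closed by fixed clear panes. The right half (-y) is covered, roof and front, by the sliding door; open, it can be entered from above and front.
- rail_spot (a point): Fixed point of the cabinet, on the table top straight below its hanging rail in the middle of the door half (cabinet x=10, y=-95, z=0 mm). The rail: round steel bar 12 mm thick along cabinet y, through the whole width. Its height is NOT reported: its centre was clamped anywhere from z=172 to 237 mm and stays there; find it by touch or sight. Axes as the cabinet's.
- door (a joint): The sliding door: an L-shaped clear sheet (roof and front), aluminium edges, on a rear top and a front sill track. Value in m: 0 fully shut at its end stop, grows as it slides to the cabinet's +y, 0.172 fully open at the other stop, leaving free y=-175 to -15 mm and x up to 75 mm of the roof. Starts shut or up to 30 mm ajar; rubs with about 5 N, stays where it is left.
- door_handle (a point): Middle of the door's handle: a round steel bar 10 mm thick, 90 mm long along the cabinet's x, on two feet on the door's roof; bar centre 34 mm above the roof sheet, 317 mm above the table. Moves with the door; shut, it is at cabinet x=-30, y=-150 mm. Axes as the cabinet's. Room for fingers on both sides of the bar (along y).
- parrot: Varnished parrot: 12 mm plywood cut-out about 110 mm wide (y: head +y, tail -y) with a bent aluminium hanger; 0.19 to 0.29 kg, 155 mm high. Origin at the seat: middle of the underside of the hanger's crown, where it rests on a bar (crown top 4 mm above). z up. Wood: 64 to 150 mm below the origin, x=-12 to +2 mm, right below the hook. Starts hanging on the stand.
- hanger (a point): Grip point on the parrot's hanger, 8 mm below the seat. Hanger: strip 22 (y) x 4 mm bent to an upside-down J: short leg (tip) at +x to 30 mm below the seat, long leg at -x screwed to the wood; 22 mm between legs, 30 mm outside (x=-15..15): grip it there across x from above. A bar gets in or out only sideways, under the tip and above the wood (34 mm gap). Axes as the parrot's.
- stand: Varnishing stand, clamped down: base board 140 x 160 x 20 mm, a post at its +y end, a wooden dowel 12 mm thick along its y, centre 200 mm above the table, from the post (y=56 mm) to a free end at y=-63 mm. Origin: centre of its underside. The parrot hangs at y=-15 mm, axes as the stand's, tip on the +x side: lift it about 41 mm, then draw it 45 mm to -x to unhook it.
- owl (a joint): An owl blank of like size, already hanging on the cabinet's rail behind the fixed pane at cabinet y=+100 mm (66 mm wide). Value: its swing about the rail in rad, 0 straight down; at rest about -0.05.
- tin: Bystander: varnish tin 72 mm wide, 75 mm high, behind the stand. Origin under its centre.
- brush: Bystander: paint brush 170 mm long lying in front of the stand. Origin under its middle.
- book: Bystander: dark book 140 x 200 x 28 mm, lying. Origin under its centre.
- jar: Bystander: glass jar with lid, 60 mm wide, 85 mm high. Origin under its centre.
- standing_owl: Bystander: plywood owl standing on a foot, 137 mm high, no hanger. Origin under its foot.
- offcut: Bystander: dark strip of wood 120 x 34 x 18 mm, lying. Origin under its centre.
- glue: Bystander: glue bottle 52 mm wide, 110 mm high. Origin under its centre.
Things that resemble listed ones, but are neither listed nor needed, are in the scene too. What is shaped like the parrot but green is not meant.

How it is judged:
On the way, in this order (a step that is already met when the one before it is completed fails the run):
1. the door is slid open (at least 120 mm) (value of joint door above 0.12 m), for 0.1 s.
2. the parrot hangs free from the rail inside the cabinet (x of parrot in the frame of cabinet between -0.002 and 0.022 m and y of parrot in the frame of cabinet between -0.175 and 0.03 m and z of parrot in the frame of cabinet between 0.174 and 0.25 m and angle between parrot's own z axis and vertical below 0.2 rad and contact force between parrot and cabinet above 1 N and contact force between parrot and the fingers below 0.1 N), for 0.3 s.
At the end, for the whole second after the job is handed in: The parrot hangs upright (within 0.2 rad) and still from the rail inside the cabinet, its seat on the rail (within 12 mm of the rail's line in depth) and not held, and the door is shut to within 3 mm of its stop (all of step 2 and value of joint door below 0.003 m and linear speed of parrot below 0.04 m/s); the robot touches nothing.
It fails at once if the varnished wood of the parrot is touched by the fingers or the arm (contact force between any of parrot_c3, parrot_c4, parrot_c5, parrot_c6 and the fingers above 0.3 N or contact force between any of parrot_c3, parrot_c4, parrot_c5, parrot_c6 and the arm above 0.3 N).
It fails at once if the parrot is dropped (moves faster than 0.4 m/s while not held) (contact force between parrot and the fingers below 0.05 N and linear speed of parrot above 0.4 m/s).
It fails at once if the parrot or its hanger is forced against the rail or cabinet with more than 50 N (contact force between parrot and cabinet above 50 N).
It fails at once if the owl on the rail is knocked (swings more than 0.4 rad) (value of joint owl above 0.4 rad or value of joint owl below -0.4 rad).
It fails at once if something else on the bench is pushed more than 30 mm (distance of any of tin, brush, book, jar, standing_owl, offcut, glue from where it was at the start of the episode above 0.03 m).
It also fails if it takes over 72 s, if anything falls off the work surface, if the arm or the gripper's body presses on something with over 40 N, if the wrist force passes 120 N, or if a joint passes its speed limit or range.

ROBOT

A 6-joint arm with a two-finger parallel gripper is mounted at the origin on the work surface. World frame = base frame: x ahead of the robot, y to its left, z up, the work surface at z = 0. Lengths are in m, angles in rad, forces in N, time in s.
With the tool pointing down it reaches from about 0.375 to 0.9 m from the base axis. Payload 3.1 kg.
Tool frame: the origin (TCP) lies midway between the tips of the shut fingers; the grasp point (between the pads) lies 19 mm behind it (manip.pinch_z is the distance from the TCP to the grasp point, in m); z points along the fingers, y is the line along which they close (so a half turn about z gives the same grasp; the last joint's range is limited). The gripper opens to 85 mm and grips with 20 to 120 N. Pads are 22 mm wide; open, the fingers measure 114 mm over their backs; the gripper's body (76 mm by 85 mm) begins 54 mm behind the grasp point. The pads swing forward as they close: fully open they stand 13 mm farther back than shut.
Start: joints at [0.935, 0.527, 1.433, -0, 1.181, -0.178], TCP at [0.276, 0.561, 0.231] pointing down, gripper open.
Joint ranges: [-3.08, 3.08], [-0.75, 2.2], [0.22, 2.44], [-1.43, 4.57], [0, 2.65], [-2.85, 2.85]. Speed limits (rad/s): [2.79, 2.79, 3.14, 3.14, 3.14, 3.14].

INTERFACE

Orientations are given as a unit quaternion [x, y, z, w].
In Python, from station import manip, viewer, ticket gives the robot as it stands.
- The arm moves only by the shell command python3 -m creep 'ROWS' [FORCE]. ROWS is JSON, a list of rows, each an object with "slide": the shift along the tool's x, y, z in cm, a list of three; "angular": the turn, a rotation vector about the tool's x, y, z in rad, a list of three; "claw": the opening, from -1 (shut) to 1 (fully open). A call has 1 to 10 rows; each row shifts and turns the commanded pose from where the row before left it, along the tool's axes as they then stand; what a row does not reach is not made up. A row lasts 1/12 s, in which the tool goes at most 41.7 mm and 7.16 degrees, less where a joint would pass 70% of its speed; a pose out of reach is approached as far as the arm can. A call with a gripper value outside its range is refused whole. The fingers move at their own pace and stop on an object; FORCE is the grip in N (left out, the last holds). Time passes only in rows, so rows that do not move let the fingers close. It gives the time, the measured TCP pose, the force, the opening and the grip force at its end, in the units of the state.
- manip.sense(): the state, without advancing time (a new reading comes with each control period).
- viewer.snapshot(name): name is "scene" or "top" or "wrist"; returns the picture (420x560x3 uint8, blue, green, red); there is no depth.
- viewer.calibration(name): a dict with "fov_y" (degrees; the focal length in pixels is half the picture's height over the tangent of half this angle, whatever the lens; pixels are square), "cx", "cy" (the principal point, pixels), "T" (4x4, takes a point from camera to world coordinates); the wrist camera has in their place "tool_from_camera" (4x4, takes a point from camera to tool coordinates, whose origin is the TCP and whose axes are the flange's). Camera axes: x right, y up, looking along -z (the intrinsics and any distortion apply to the point x, -y, -z); pixel columns grow to the right and rows downward; lengths in m; the calibration is good to about 2 mm. A picture is of the moment at which its call begins: read the wrist's pose just before it. calibration takes no time and is no camera call.
- ticket.sign_off(): hands the job in; it is judged then, once.
The state is a dict: "t": time; "q": joint angles; "qd": joint speeds; "tau": joint torques, N m; "tcp_pos": TCP position; "tool_rot": TCP orientation; "force": force on the tool from outside, world axes, zero at the start; "ft_torque": the same for the moment, N m; "finger_gap": opening from 0.0 (shut) to 1.0 (fully open); "gripper_force": force on a finger pad.
Only numpy, scipy, OpenCV 4.12 (cv2) and the standard library are available. Lean on these libraries where they do the work, as an engineer would, in place of code of your own. Each camera call takes 0.05 s, during which the arm holds its last target. There are 200 camera calls.

## Working session

There is one attempt and no reset: what is moved stays moved. The work goes in short steps, Python scripts to look and compute and a shell command to move; the robot and the scene stay as the last step left them, time stands still between calls to the robot, and variables do not carry over. Pictures are saved under pics/ and viewed, at most 10 in all, crops included, and the job is handed in when it is done.

```bash
ls; mkdir -p pics; python3 - <<'E'
from station import manip, viewer
import cv2
print(manip.sense())
for n in ("scene","top"):
    cv2.imwrite(f"pics/{n}0.png",viewer.snapshot(n)); print(n,viewer.calibration(n))
print(viewer.calibration("wrist"), manip.pinch_z)
E
```

```text
pics
{'t': 0.0, 'q': array([ 9.35485039e-01,  5.28487263e-01,  1.43390775e+00, -1.02056993e-05,
        1.18136355e+00, -1.78469775e-01]), 'qd': array([ 4.17575307e-04, -7.76034343e-04,  1.71157919e-03,  1.31720707e-04,
       -1.11058591e-05,  3.32358979e-04]), 'tau': array([ 6.36731602e-04, -4.42362285e+01, -1.78020251e+01, -1.81863193e-04,
        8.46940588e-03,  9.97527479e-06]), 'tcp_pos': array([0.27522841, 0.56034585, 0.23031891]), 'tool_rot': array([ 2.26437559e-01,  9.74025081e-01, -9.96402907e-04, -4.24251020e-04]), 'force': array([-1.03986133,  0.20347205,  0.92043876]), 'ft_torque': array([ 0.0146661, -0.0210884,  0.00534  ]), 'gripper_force': 0.0, 'finger_gap': 1.0054041368818611}
scene {'fov_y': 48.35340964458661, 'cx': 283.1037531484599, 'cy': 212.9407727528106, 'T': array([[-0.51711517, -0.76970793,  0.37435491,  1.00940683],
       [ 0.85590664, -0.46299955,  0.23033725,  0.37935804],
       [-0.00396626,  0.43952374,  0.89822222,  1.43247362],
       [ 0.        ,  0.        ,  0.        ,  1.        ]])}
top {'fov_y': 43.16780227180262, 'cx': 285.9622503242337, 'cy': 214.1676973955319, 'T': array([[ 9.81768932e-03,  9.76987146e-01, -2.13072122e-01,
         1.27627763e-01],
       [-9.99951343e-01,  9.79719389e-03, -1.15209405e-03,
         7.37667690e-02],
       [ 9.61927810e-04,  2.13073065e-01,  9.77035794e-01,
         2.00545529e+00],
       [ 0.00000000e+00,  0.00000000e+00,  0.00000000e+00,
         1.00000000e+00]])}
{'fov_y': 70.42159595087297, 'cx': 280.7000675650399, 'cy': 208.02526558559396, 'tool_from_camera': array([[-1.01797185e-04,  9.45427266e-01,  3.25833201e-01,
         8.43373192e-02],
       [ 9.99999887e-01,  2.47623997e-04, -4.06076801e-04,
        -4.67637410e-04],
       [-4.64600200e-04,  3.25833123e-01, -9.45427184e-01,
        -1.42494330e-01],
       [ 0.00000000e+00,  0.00000000e+00,  0.00000000e+00,
         1.00000000e+00]])} 0.0187
```

View pics/scene0.png

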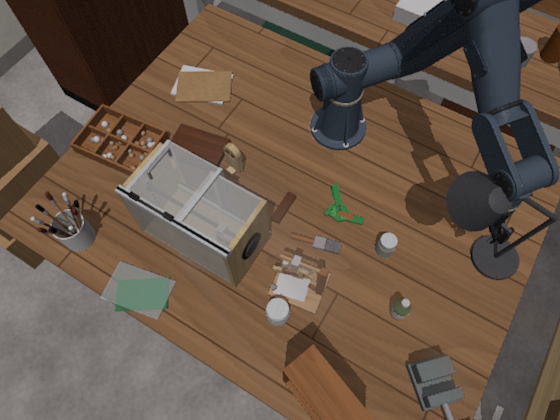

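View pics/top0.png

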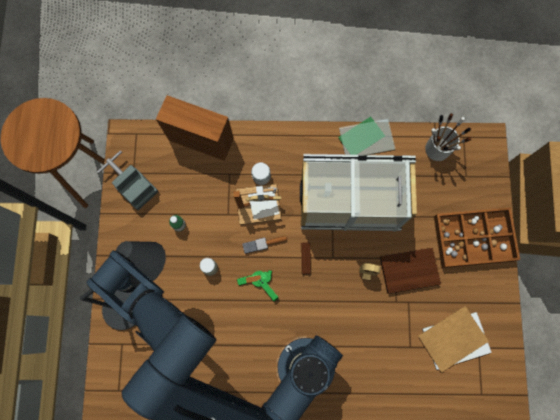

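Cabinet in top view around (357,192), handle at about (402,190), stand at (260,207). Candidates for the parrot: the pale one hanging on the stand at top (262,205) / scene (293,285); the green cut-out lying at top (262,283) / scene (342,210) is the decoy; the owl is in the cabinet at top (327,190), the standing owl at top (370,270). I choose the stand one and check it in a close crop.

```bash
python3 - <<'E'
import cv2,numpy as np
t=cv2.imread("pics/top0.png")[145:295,225:425]
cv2.imwrite("pics/topc.png",cv2.resize(t,(800,600),interpolation=cv2.INTER_CUBIC))
s=cv2.imread("pics/scene0.png")[140:340,110:376]
cv2.imwrite("pics/scenec.png",cv2.resize(s,None,fx=3,fy=3,interpolation=cv2.INTER_CUBIC))
E
```

```text
(no output)
```

View pics/topc.png

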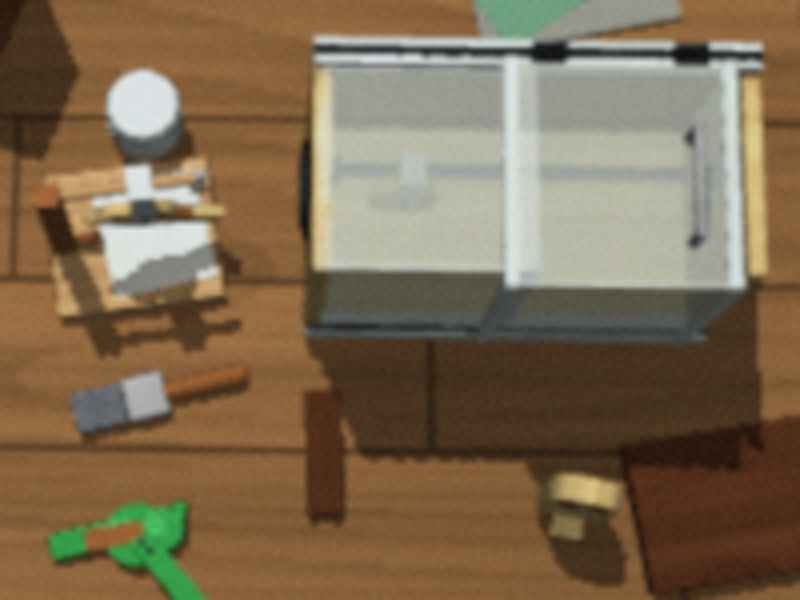

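View pics/scenec.png

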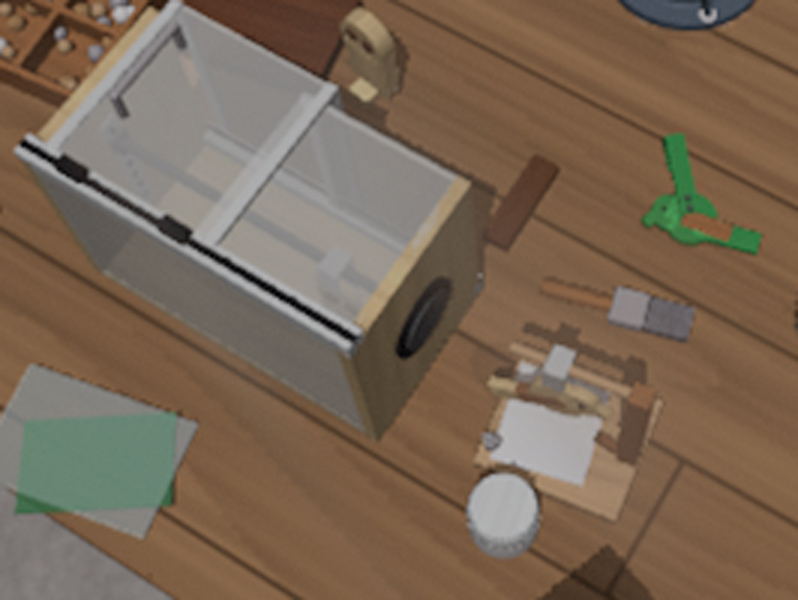

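The choice is confirmed: the pale parrot with the metal crown hangs on the dowel (top crop (140,178)). The green one is flat on the bench. Handle bar is at crop (700,187).

```bash
cat > h.py <<'E'
import numpy as np
from station import manip, viewer
from scipy.spatial.transform import Rotation as R
def cam(name,s=None):
    c=viewer.calibration(name); f=210/np.tan(np.radians(c["fov_y"]/2))
    if name=="wrist":
        s=s or manip.sense(); W=np.eye(4); W[:3,:3]=R.from_quat(s["tool_rot"]).as_matrix(); W[:3,3]=s["tcp_pos"]; T=W@c["tool_from_camera"]
    else: T=c["T"]
    return f,c["cx"],c["cy"],T
def ray(c,u,v):
    f,cx,cy,T=c; d=T[:3,:3]@np.array([(u-cx)/f,-(v-cy)/f,-1]); return T[:3,3],d
def at(c,u,v,z):
    o,d=ray(c,u,v); return o+d*(z-o[2])/d[2]
def proj(c,P):
    f,cx,cy,T=c; p=T[:3,:3].T@(np.asarray(P)-T[:3,3]); return np.array([cx+f*p[0]/-p[2],cy-f*p[1]/-p[2]])
def tri(a,b):
    (o1,d1),(o2,d2)=a,b; s=np.linalg.lstsq(np.c_[d1,-d2],o2-o1,rcond=None)[0]
    p,q=o1+s[0]*d1,o2+s[1]*d2; return (p+q)/2,np.linalg.norm(p-q)
E
python3 - <<'E'
from h import *
np.set_printoptions(precision=4,suppress=True)
t=cam("top"); s=cam("scene")
T=lambda u,v:(225+u/4,145+v/4); S=lambda u,v:(110+u/3,140+v/3)
for n,p,z in [("Rwall front",(765,278),.275),("Rwall back",(760,75),.275),("Lwall front",(318,270),.275),("Lwall back",(315,68),.275),("handle",(701,187),.317),("h1",(698,130),.317),("h2",(701,243),.317),("crown",(138,178),.21),("dowel free",(203,180),.2),("dowel post",(62,188),.2),("post",(48,192),.21),("base FL",(62,318),.02),("base FR",(223,297),.02),("tin",(143,105),.075)]:
    print(n,at(t,*T(*p),z))
for n,p,z in [("handle",(147,70),.317),("crown",(560,362),.21),("dowel free",(512,347),.2),("base",(617,518),.02),("Lbottom back",(377,437),0),("tin",(504,505),.075),("L wall front top",(468,183),.275),("Lwall back top",(360,325),.275)]: print("S",n,at(s,*S(*p),z))
E
```

```text
Rwall front [ 0.5082 -0.3589  0.275 ]
Rwall back [ 0.6853 -0.3622  0.275 ]
Lwall front [0.5113 0.014  0.275 ]
Lwall back [0.6877 0.0169 0.275 ]
handle [ 0.575  -0.2991  0.317 ]
h1 [ 0.6237 -0.2984  0.317 ]
h2 [ 0.5277 -0.2974  0.317 ]
crown [0.6065 0.1693 0.21  ]
dowel free [0.608  0.1127 0.2   ]
dowel post [0.5995 0.2364 0.2   ]
post [0.5931 0.2476 0.21  ]
base FL [0.5186 0.249  0.02  ]
base FR [0.5405 0.0958 0.02  ]
tin [0.7141 0.1732 0.075 ]
S handle [ 0.5913 -0.2849  0.317 ]
S crown [0.6066 0.1742 0.21  ]
S dowel free [0.6136 0.1265 0.2   ]
S base [0.6588 0.2768 0.02  ]
S Lbottom back [0.7095 0.0159 0.    ]
S tin [0.7184 0.1797 0.075 ]
S L wall front top [0.5199 0.0225 0.275 ]
S Lwall back top [0.6894 0.0158 0.275 ]
```

```bash
python3 -m creep '[{"slide":[0,0,-3.7],"angular":[0,0,-0.114],"claw":1},{"slide":[0,0,-3.7],"angular":[0,0,-0.114],"claw":1},{"slide":[0,0,-3.7],"angular":[0,0,-0.114],"claw":1},{"slide":[0,0,-3.7],"angular":[0,0,-0.114],"claw":1}]'
python3 -m creep '[{"slide":[-1.4,-3.9,-0.3],"angular":[0,0,0],"claw":1},{"slide":[-1.4,-3.9,-0.3],"angular":[0,0,0],"claw":1},{"slide":[-1.4,-3.9,-0.3],"angular":[0,0,0],"claw":1},{"slide":[-1.4,-3.9,-0.3],"angular":[0,0,0],"claw":1},{"slide":[-1.4,-3.9,-0.3],"angular":[0,0,0],"claw":1},{"slide":[-1.4,-3.9,-0.3],"angular":[0,0,0],"claw":1},{"slide":[-1.4,-3.9,-0.3],"angular":[0,0,0],"claw":1},{"slide":[-1.4,-3.9,-0.3],"angular":[0,0,0],"claw":1},{"slide":[-1.4,-3.9,-0.3],"angular":[0,0,0],"claw":1},{"slide":[-1.4,-3.9,-0.3],"angular":[0,0,0],"claw":1}]'
python3 - <<'E'
from h import *
print(manip.sense()["q"])
E
```

```text
t: 0.43
tcp_pos: [0.2753, 0.5604, 0.3802]
tool_rot: [-0.002, 1.0, -0.001, -0.001]
force: [0.3, -0.2, -0.3]
finger_gap: 1.0
gripper_force: 0.0
t: 1.27
tcp_pos: [0.4151, 0.1689, 0.4092]
tool_rot: [0.0, 1.0, -0.0, -0.0]
force: [0.7, -0.9, 0.5]
finger_gap: 0.998
gripper_force: 0.0
[ 1.36070017e-01  9.59530544e-02  1.57726538e+00  5.20376854e-05
  1.46880292e+00 -1.43420135e+00]
```

```bash
python3 - <<'E'
from h import *
import cv2
s=manip.sense(); print(s["tcp_pos"],s["tool_rot"]); cv2.imwrite("pics/w1.png",viewer.snapshot("wrist"))
E
python3 -m creep '[{"slide":[-1.5,-3.9,-0.3],"angular":[0,0,0],"claw":1},{"slide":[-1.5,-3.9,-0.3],"angular":[0,0,0],"claw":1},{"slide":[-1.5,-3.9,-0.3],"angular":[0,0,0],"claw":1},{"slide":[-1.5,-3.9,-0.3],"angular":[0,0,0],"claw":1},{"slide":[-1.5,-3.9,-0.3],"angular":[0,0,0],"claw":1},{"slide":[-1.5,-3.9,-0.3],"angular":[0,0,0],"claw":1},{"slide":[-1.5,-3.9,-0.3],"angular":[0,0,0],"claw":1},{"slide":[-1.5,-3.9,-0.3],"angular":[0,0,0],"claw":1},{"slide":[-1.5,-3.9,-0.3],"angular":[0,0,0],"claw":1},{"slide":[-1.5,-3.9,-0.3],"angular":[0,0,0],"claw":1}]'
python3 -m creep '[{"slide":[-0.7,-3.9,0],"angular":[0,0,0],"claw":1},{"slide":[-0.6,-3.8,0],"angular":[0,0,0],"claw":1},{"slide":[0,0,0],"angular":[0,0,0],"claw":1},{"slide":[0,0,0],"angular":[0,0,0],"claw":1}]'
python3 - <<'E'
from h import *
import cv2
s=manip.sense(); print(s["tcp_pos"],s["tool_rot"]); cv2.imwrite("pics/w2.png",viewer.snapshot("wrist"))
a=cv2.imread("pics/w1.png");b=cv2.imread("pics/w2.png")
cv2.imwrite("pics/w2b.png",cv2.resize(b,(800,600),interpolation=cv2.INTER_CUBIC))
E
```

```text
[0.4151154  0.16888704 0.40924456] [ 2.65132537e-04  9.99999942e-01 -3.48951167e-06 -2.15878674e-04]
t: 2.15
tcp_pos: [0.5645, -0.2189, 0.4387]
tool_rot: [0.001, 1.0, 0.0, -0.0]
force: [0.3, 0.4, 0.2]
finger_gap: 0.996
gripper_force: 0.0
t: 2.48
tcp_pos: [0.5769, -0.296, 0.4371]
tool_rot: [0.002, 1.0, 0.001, -0.001]
force: [0.5, 0.4, 0.7]
finger_gap: 1.001
gripper_force: 0.0
[ 0.5769249  -0.29601692  0.43705332] [ 0.00201646  0.99999659  0.00108918 -0.0012511 ]
```

View pics/w2b.png

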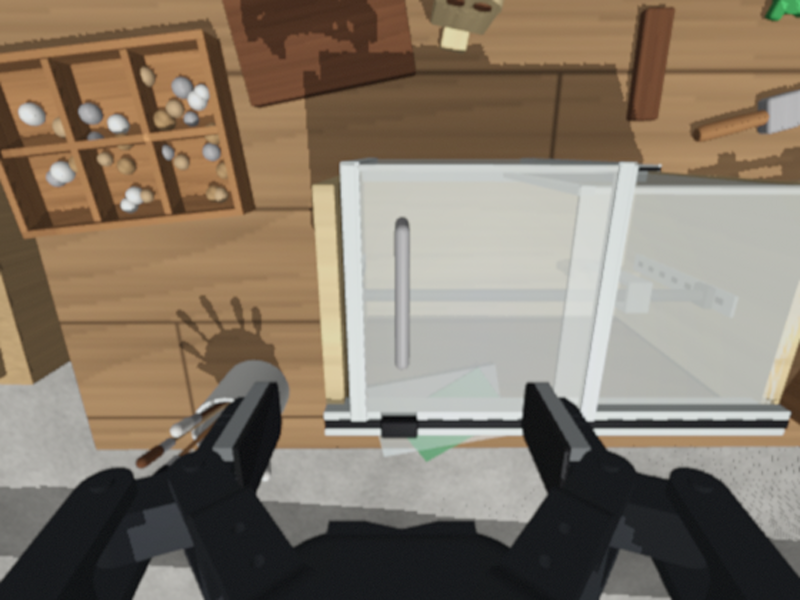

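View pics/w1.png

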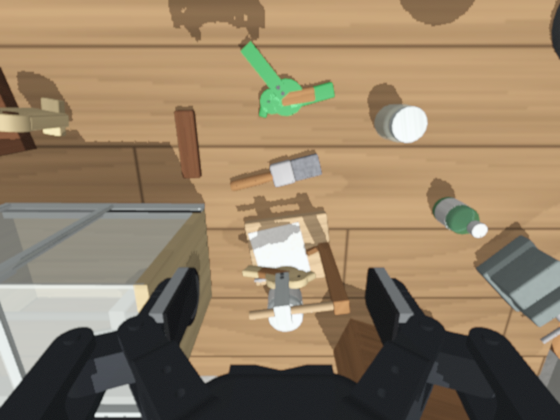

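Wrist view: handle bar from (402,218) to (402,368) in the enlarged picture, rail as a grey line at row ~296; the second one shows the dowel from (250,314) to about (335,308), crown at about (285,311).

```bash
python3 - <<'E'
from h import *
np.set_printoptions(precision=4,suppress=True)
s2=dict(tcp_pos=np.array([0.5769249,-0.29601692,0.43705332]),tool_rot=np.array([0.00201646,0.99999659,0.00108918,-0.0012511]))
s1=dict(tcp_pos=np.array([0.4151154,0.16888704,0.40924456]),tool_rot=np.array([2.65e-4,1,-3.5e-6,-2.16e-4]))
w2=cam("wrist",s2);w1=cam("wrist",s1);t=cam("top")
k=.7; B=lambda u,v:(u*k,v*k)
T=lambda u,v:(225+u/4,145+v/4)
for n,p,z in [("h1",(402,218),.317),("h2",(402,368),.317),("Rwallo f",(316,185),.275),("Rwallo b",(330,398),.275)]: print(n,at(w2,*B(*p),z))
for z in (.17,.19,.21,.23,.24): print(z,[at(w2,*B(*p),z)[0].round(4) for p in [(375,297),(560,296)]],at(t,*T(600,173),z)[:2])
print("dowel",at(w1,250,314,.2),at(w1,340,307.5,.2),"crown",at(w1,285,311,.208))
print("base",at(w1,246,224,.02),at(w1,326,214,.02))
E
python3 - <<'E'
import cv2
b=cv2.imread("pics/w1.png")[200:340,205:365]
cv2.imwrite("pics/w1c.png",cv2.resize(b,(680,595),interpolation=cv2.INTER_CUBIC))
E
```

```text
h1 [ 0.5313 -0.2952  0.317 ]
h2 [ 0.6345 -0.2955  0.317 ]
Rwallo f [ 0.5144 -0.3546  0.275 ]
Rwallo b [ 0.6845 -0.3548  0.275 ]
0.17 [np.float64(0.6326), np.float64(0.6325)] [ 0.626  -0.2417]
0.19 [np.float64(0.6258), np.float64(0.6257)] [ 0.6206 -0.2382]
0.21 [np.float64(0.619), np.float64(0.6189)] [ 0.6151 -0.2348]
0.23 [np.float64(0.6121), np.float64(0.612)] [ 0.6097 -0.2314]
0.24 [np.float64(0.6087), np.float64(0.6086)] [ 0.607  -0.2296]
dowel [0.6115 0.1249 0.2   ] [0.6006 0.2524 0.2   ] crown [0.6001 0.1746 0.208 ]
base [0.5463 0.1019 0.02  ] [0.5259 0.255  0.02  ]
```

View pics/w1c.png

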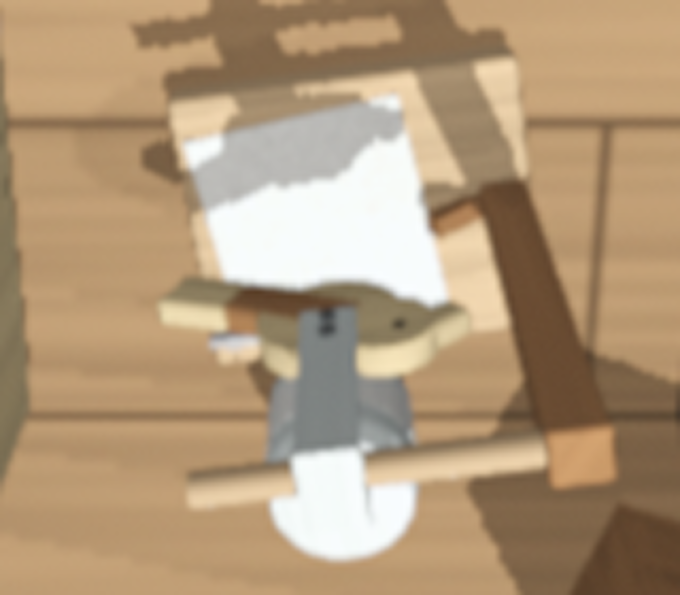

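```bash
python3 -m creep '[{"slide":[-0.3,0,3.5],"angular":[0,0,0],"claw":1},{"slide":[-0.3,0,3.5],"angular":[0,0,0],"claw":1},{"slide":[0,0,3.3],"angular":[0,0,0],"claw":1},{"slide":[0,0,3.0],"angular":[0,0,0],"claw":1},{"slide":[0,0,0],"angular":[0,0,0],"claw":0},{"slide":[0,0,0],"angular":[0,0,0],"claw":-1},{"slide":[0,0,0],"angular":[0,0,0],"claw":-1},{"slide":[0,0,0],"angular":[0,0,0],"claw":-1},{"slide":[0,0,0],"angular":[0,0,0],"claw":-1},{"slide":[0,0,0],"angular":[0,0,0],"claw":-1}]' 30
```

```text
t: 3.37
tcp_pos: [0.5839, -0.2946, 0.3083]
tool_rot: [0.0, 1.0, -0.001, 0.002]
force: [-0.7, -0.6, 0.1]
finger_gap: 0.144
gripper_force: 0.0
```

```bash
python3 -m creep '[{"slide":[0,0,0],"angular":[0,0,0],"claw":-1},{"slide":[0,0,0],"angular":[0,0,0],"claw":-1},{"slide":[0,0.8,0],"angular":[0,0,0],"claw":-1},{"slide":[0,1.6,0],"angular":[0,0,0],"claw":-1},{"slide":[0,2,0],"angular":[0,0,0],"claw":-1},{"slide":[0,2,0],"angular":[0,0,0],"claw":-1},{"slide":[0,2,0],"angular":[0,0,0],"claw":-1},{"slide":[0,2,0],"angular":[0,0,0],"claw":-1},{"slide":[0,1.6,0],"angular":[0,0,0],"claw":-1},{"slide":[0,1.2,0],"angular":[0,0,0],"claw":-1}]' 30
```

```text
t: 4.2
tcp_pos: [0.5846, -0.164, 0.3083]
tool_rot: [0.0, 1.0, -0.003, 0.002]
force: [0.6, -5.4, 5.1]
finger_gap: 0.097
gripper_force: 29.7
```

```bash
python3 -m creep '[{"slide":[0,0.6,0],"angular":[0,0,0],"claw":-1},{"slide":[0,0.5,0],"angular":[0,0,0],"claw":-1},{"slide":[0,0.4,0],"angular":[0,0,0],"claw":-1},{"slide":[0,0,0],"angular":[0,0,0],"claw":-1}]'
```

```text
t: 4.53
tcp_pos: [0.5847, -0.1484, 0.3083]
tool_rot: [0.0, 1.0, -0.002, 0.002]
force: [0.6, -2.6, 6.9]
finger_gap: 0.101
gripper_force: 29.8
```

```bash
python3 -m creep '[{"slide":[0,0.3,0],"angular":[0,0,0],"claw":-1},{"slide":[0,0.3,0],"angular":[0,0,0],"claw":-1},{"slide":[0,0,0],"angular":[0,0,0],"claw":-1}]'
```

```text
t: 4.78
tcp_pos: [0.5847, -0.1466, 0.3083]
tool_rot: [0.001, 1.0, -0.006, 0.002]
force: [-0.2, -11.5, 5.8]
finger_gap: 0.1
gripper_force: 29.8
```

```bash
python3 -m creep '[{"slide":[0,0,0],"angular":[0,0,0],"claw":1},{"slide":[0,0,0],"angular":[0,0,0],"claw":1},{"slide":[0,0,0],"angular":[0,0,0],"claw":1},{"slide":[0,0,0],"angular":[0,0,0],"claw":1},{"slide":[0,0,-3],"angular":[0,0,0],"claw":1},{"slide":[0,0,-3.5],"angular":[0,0,0],"claw":1},{"slide":[0,-2,-3.5],"angular":[0,0,0],"claw":1},{"slide":[0,-3,-3],"angular":[0,0,0],"claw":1},{"slide":[0,0,0],"angular":[0,0,0],"claw":1},{"slide":[0,0,0],"angular":[0,0,0],"claw":1}]'
cat > shot.py <<'E'
from h import *
import cv2,sys,pickle
s=manip.sense(); im=viewer.snapshot("wrist"); cv2.imwrite(f"pics/{sys.argv[1]}.png",im)
pickle.dump(dict(tcp_pos=s["tcp_pos"],tool_rot=s["tool_rot"]),open(f"pics/{sys.argv[1]}.pkl","wb")); print(s["tcp_pos"],s["q"])
E
python3 shot.py a1
python3 -m creep '[{"slide":[2.5,0,0],"angular":[0,0,0],"claw":1},{"slide":[3,0,0],"angular":[0,0,0],"claw":1},{"slide":[3,0,0],"angular":[0,0,0],"claw":1},{"slide":[3,0,0],"angular":[0,0,0],"claw":1},{"slide":[2.5,0,0],"angular":[0,0,0],"claw":1},{"slide":[0,0,0],"angular":[0,0,0],"claw":1},{"slide":[0,0,0],"angular":[0,0,0],"claw":1}]'
python3 shot.py a2
python3 - <<'E'
import cv2,numpy as np
a=cv2.imread("pics/a1.png");b=cv2.imread("pics/a2.png")
c=np.vstack([a[:,100:460][90:350],b[:,100:460][130:420]]); print(c.shape)
cv2.imwrite("pics/ab.png",np.hstack([cv2.resize(a,(400,300)),cv2.resize(b,(400,300))]))
E
```

```text
t: 5.62
tcp_pos: [0.5838, -0.1917, 0.4373]
tool_rot: [0.001, 1.0, -0.001, 0.002]
force: [-0.1, 0.0, -0.7]
finger_gap: 0.995
gripper_force: 0.0
[ 0.58376403 -0.19172051  0.43725495] [-4.99234421e-01  3.57137855e-01  1.15551436e+00  5.34006066e-04
  1.62532666e+00 -2.06762410e+00]
t: 6.25
tcp_pos: [0.4419, -0.189, 0.4343]
tool_rot: [0.0, 1.0, 0.001, -0.001]
force: [0.1, 0.4, 0.1]
finger_gap: 1.002
gripper_force: 0.0
[ 0.44194289 -0.18901399  0.43430533] [-6.37662684e-01  1.37144690e-01  1.46333517e+00  7.62939626e-04
  1.54417825e+00 -2.20770952e+00]
(550, 360, 3)
```

View pics/ab.png

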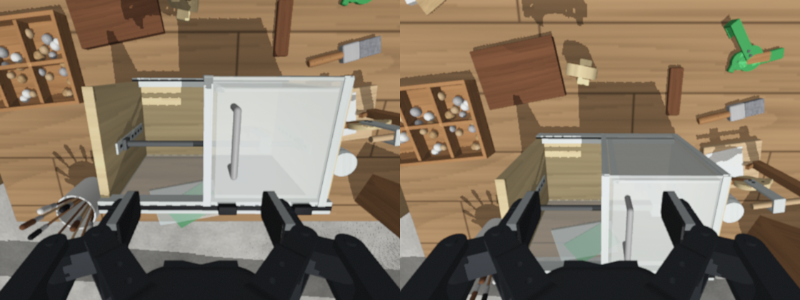

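Door is fully open; rail is at a1 (150–200,145) and a2 (~170–200,180) in half-scale. Measuring its rows exactly.

```bash
python3 - <<'E'
import cv2,numpy as np
a=cv2.cvtColor(cv2.imread("pics/a1.png"),6);b=cv2.cvtColor(cv2.imread("pics/a2.png"),6)
for c in (220,265): print("a1",c,a[192:214,c-6:c+6].mean(1).round().astype(int))
for c in (250,270): print("a2",c,b[235:285,c-5:c+5].mean(1).round().astype(int))
x=cv2.imread("pics/a1.png")[90:290,120:290]; y=cv2.imread("pics/a2.png")[185:385,170:340]
cv2.imwrite("pics/ab2.png",np.hstack([cv2.resize(x,None,fx=2.3,fy=2.9,interpolation=2),cv2.resize(y,None,fx=2.3,fy=2.9,interpolation=2)]))
E
```

```text
a1 220 [131 129 131 129 110  78  71  84  95 100 101  99 102 121 135 137 136 134
 130 127 125 125]
a1 265 [129 128 129 128 110  77  68  81  93 100 101  98  97 116 131 133 131 130
 130 131 132 132]
a2 250 [141 142 142 144 146 145 141 137 136 139 144 148 148 147 146 147 149 150
 149 147 146 144 141 137 134 134 138 143 146 147 144 143 143 143 143 143
 141 140 137 134 133 135 138 139 139 138 130 122 123 126]
a2 270 [141 141 142 144 147 146 141 137 136 140 146 150 150 149 148 148 150 150
 149 147 145 143 140 136 134 134 136 142 146 146 144 143 142 142 141 140
 138 137 136 137 139 140 139 139 139 140 134 124 124 127]
```

View pics/ab2.png

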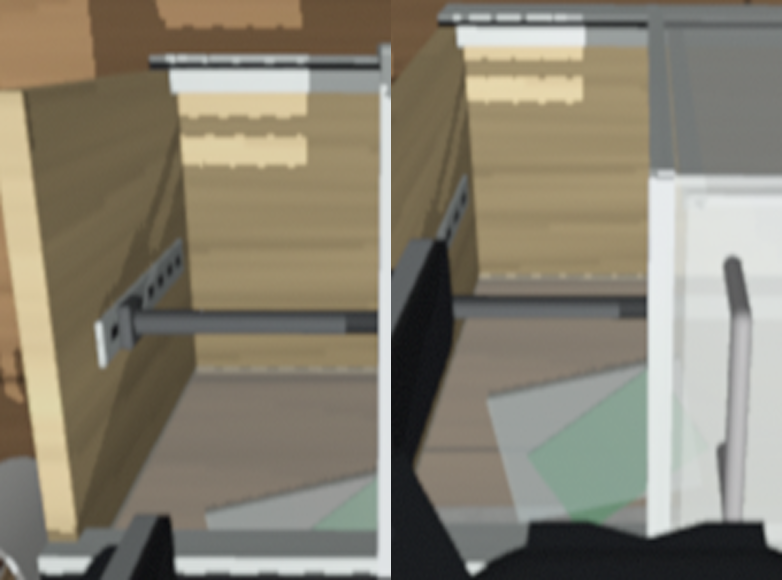

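```bash
python3 - <<'E'
from h import *
import cv2,pickle
b=cv2.cvtColor(cv2.imread("pics/a2.png"),6)
for c in (215,250): print(c,b[283:300,c-6:c+6].mean(1).round().astype(int))
L=lambda n:cam("wrist",pickle.load(open(f"pics/{n}.pkl","rb")))
a1,a2=L("a1"),L("a2")
# intersect in xz plane (rail along y)
for v2 in (290.5,291,291.5):
    (o1,d1),(o2,d2)=ray(a1,240,200.5),ray(a2,235,v2)
    k=np.linalg.solve(np.c_[d1[[0,2]],-d2[[0,2]]],(o2-o1)[[0,2]]); print(v2,o1+k[0]*d1)
# check: stand grey & dowel refine
w1=cam("wrist",dict(tcp_pos=np.array([0.4151154,0.16888704,0.40924456]),tool_rot=np.array([2.65e-4,1,-3.5e-6,-2.16e-4])))
f=lambda u,v:(205+u/4.25,200+v/4.25)
print(at(w1,*f(190,492),.2),at(w1,*f(548,450),.2),"crown f",at(w1,*f(327,451),.21),"crown mid",at(w1,*f(328,485),.21), "base",at(w1,*f(168,103),.02),at(w1,*f(515,62),.02))
E
```

```text
215 [121 124 122 103  70  63  77  91 101 105 106 111 120 125 126 126 125]
250 [123 126 124 105  71  62  75  90 102 107 108 112 121 126 126 126 126]
290.5 [ 0.62435892 -0.24856578  0.18731765]
291 [ 0.62357794 -0.24821214  0.1897558 ]
291.5 [ 0.62280569 -0.24786245  0.19216668]
[0.61453749 0.1243451  0.2       ] [0.59783084 0.24370566 0.2       ] crown f [0.590543   0.17032502 0.21      ] crown mid [0.60376144 0.17066045 0.21      ] base [0.54677633 0.09909813 0.02      ] [0.527107   0.25539723 0.02      ]
```

Rail measured at x≈0.624, z≈0.187. Turn the tool for the hanger grip and go above the parrot.

```bash
python3 -m creep '[{"slide":[0,0,0],"angular":[0,0,0.12],"claw":1},{"slide":[0,0,0],"angular":[0,0,0.12],"claw":1},{"slide":[0,0,0],"angular":[0,0,0.12],"claw":1},{"slide":[0,0,0],"angular":[0,0,0.12],"claw":1},{"slide":[0,0,0],"angular":[0,0,0.12],"claw":1},{"slide":[0,0,0],"angular":[0,0,0.12],"claw":1},{"slide":[0,0,0],"angular":[0,0,0.12],"claw":1},{"slide":[0,0,0],"angular":[0,0,0.12],"claw":1},{"slide":[0,0,0],"angular":[0,0,0.12],"claw":1},{"slide":[0,0,0],"angular":[0,0,0.12],"claw":1}]'
python3 -m creep '[{"slide":[0,0,0],"angular":[0,0,0.12],"claw":1},{"slide":[0,0,0],"angular":[0,0,0.12],"claw":1},{"slide":[3.36,2.1,0],"angular":[0,0,0],"claw":1},{"slide":[3.36,2.1,0],"angular":[0,0,0],"claw":1},{"slide":[3.36,2.1,0],"angular":[0,0,0],"claw":1},{"slide":[3.36,2.1,0],"angular":[0,0,0],"claw":1},{"slide":[3.36,2.1,0],"angular":[0,0,0],"claw":1},{"slide":[3.36,2.1,0],"angular":[0,0,0],"claw":1},{"slide":[3.36,2.1,0],"angular":[0,0,0],"claw":1},{"slide":[3.36,2.1,0],"angular":[0,0,0],"claw":1}]'
python3 -m creep '[{"slide":[3.36,2.1,0],"angular":[0,0,0],"claw":1},{"slide":[3.36,2.1,0],"angular":[0,0,0],"claw":1},{"slide":[0,0,0],"angular":[0,0,0],"claw":1},{"slide":[0,0,0],"angular":[0,0,0],"claw":1}]'
python3 shot.py p1
python3 - <<'E'
from h import *
import pickle
s=pickle.load(open("pics/p1.pkl","rb")); c=cam("wrist",s); print(s["tool_rot"])
for P in [(.6145,.1243,.2),(.598,.2437,.2),(.607,.172,.21)]: print(P,proj(c,P))
E
```

```text
t: 7.13
tcp_pos: [0.4444, -0.1901, 0.4344]
tool_rot: [0.567, 0.824, 0.0, -0.001]
force: [-0.2, 0.6, -0.1]
finger_gap: 1.0
gripper_force: 0.0
t: 7.97
tcp_pos: [0.5761, 0.101, 0.4342]
tool_rot: [0.659, 0.752, -0.0, -0.001]
force: [0.5, -0.9, 0.2]
finger_gap: 1.0
gripper_force: 0.0
t: 8.3
tcp_pos: [0.6085, 0.173, 0.433]
tool_rot: [0.658, 0.753, -0.001, -0.001]
force: [-0.2, -0.6, 0.3]
finger_gap: 0.999
gripper_force: 0.0
[0.60849631 0.17296442 0.43299063] [ 1.00484507e-01  3.93276266e-01  1.11052653e+00  1.70025919e-04
  1.64120434e+00 -3.44656306e-02]
[ 0.65781647  0.75317632 -0.00118843 -0.00122862]
(0.6145, 0.1243, 0.2) [281.17744737 210.60572946]
(0.598, 0.2437, 0.2) [280.98390563 116.43642941]
(0.607, 0.172, 0.21) [280.36954116 176.97010477]
```

```bash
python3 - <<'E'
import cv2,numpy as np
a=cv2.imread("pics/p1.png")
h=cv2.cvtColor(a,cv2.COLOR_BGR2HSV)
for r in (150,165,172,177,182,187,200,208): print(r,"S",h[r,255:310:2,1].tolist()); 
for r in (172,177,182,200): print(r,"V",h[r,255:310:2,2].tolist())
E
```

```text
150 S [7, 6, 6, 4, 7, 6, 4, 3, 4, 4, 9, 82, 73, 72, 75, 2, 5, 5, 5, 5, 4, 5, 5, 4, 4, 4, 4, 6]
165 S [6, 7, 6, 6, 6, 6, 3, 5, 12, 10, 62, 80, 74, 72, 81, 5, 5, 5, 6, 4, 4, 4, 4, 4, 4, 5, 5, 5]
172 S [4, 6, 4, 6, 6, 6, 3, 7, 5, 5, 5, 5, 6, 6, 5, 6, 6, 6, 6, 4, 4, 4, 4, 4, 4, 4, 5, 3]
177 S [4, 4, 6, 6, 6, 6, 3, 7, 5, 7, 5, 5, 7, 7, 5, 7, 5, 7, 6, 4, 4, 4, 4, 3, 4, 4, 4, 4]
182 S [4, 4, 3, 6, 6, 7, 4, 5, 5, 7, 7, 5, 5, 5, 7, 7, 7, 7, 5, 27, 36, 37, 61, 3, 0, 1, 1, 56]
187 S [73, 70, 76, 88, 95, 94, 87, 56, 61, 62, 62, 66, 65, 66, 66, 65, 69, 67, 75, 86, 88, 91, 98, 78, 26, 0, 38, 82]
200 S [109, 105, 107, 105, 106, 105, 106, 105, 106, 103, 101, 82, 75, 73, 78, 96, 104, 103, 105, 104, 102, 103, 105, 107, 103, 101, 101, 101]
208 S [107, 107, 106, 105, 106, 103, 103, 104, 103, 103, 102, 84, 74, 73, 78, 99, 105, 104, 104, 105, 103, 103, 104, 103, 102, 102, 102, 102]
172 V [179, 177, 175, 176, 179, 179, 199, 235, 235, 235, 235, 235, 236, 236, 235, 236, 236, 236, 225, 237, 242, 242, 242, 242, 242, 242, 243, 242]
177 V [216, 214, 180, 180, 178, 176, 193, 233, 233, 233, 233, 233, 233, 233, 232, 233, 232, 233, 223, 237, 242, 242, 239, 238, 232, 230, 240, 242]
182 V [236, 242, 236, 182, 179, 178, 191, 234, 234, 234, 235, 234, 233, 233, 234, 234, 234, 234, 223, 224, 219, 191, 150, 170, 156, 197, 196, 220]
200 V [150, 165, 169, 170, 168, 170, 169, 167, 166, 180, 172, 187, 219, 226, 209, 176, 177, 178, 177, 179, 180, 179, 175, 170, 178, 186, 189, 189]
```

```bash
python3 -m creep '[{"slide":[0,-0.1,4],"angular":[0,0,0],"claw":1},{"slide":[0,0,4],"angular":[0,0,0],"claw":1},{"slide":[0,0,4],"angular":[0,0,0],"claw":1},{"slide":[0,0,4],"angular":[0,0,0],"claw":1},{"slide":[0,0,4],"angular":[0,0,0],"claw":1},{"slide":[0,0,3],"angular":[0,0,0],"claw":1},{"slide":[0,0,2.1],"angular":[0,0,0],"claw":1},{"slide":[0,0,0],"angular":[0,0,0],"claw":0},{"slide":[0,0,0],"angular":[0,0,0],"claw":-0.2},{"slide":[0,0,0],"angular":[0,0,0],"claw":-0.2}]' 60
```

```text
t: 9.18
tcp_pos: [0.6082, 0.169, 0.1863]
tool_rot: [0.66, 0.751, 0.001, 0.001]
force: [0.9, -0.2, 1.1]
finger_gap: 0.605
gripper_force: 0.0
```

```bash
python3 -m creep '[{"slide":[0,0,0],"angular":[0,0,0],"claw":-1},{"slide":[0,0,0],"angular":[0,0,0],"claw":-1},{"slide":[0,0,0],"angular":[0,0,0],"claw":-1},{"slide":[0,0,0],"angular":[0,0,0],"claw":-1}]' 60
```

```text
t: 9.52
tcp_pos: [0.6081, 0.1696, 0.1873]
tool_rot: [0.66, 0.752, 0.001, 0.002]
force: [-1.0, -2.1, 6.4]
finger_gap: 0.332
gripper_force: 61.6
```

```bash
python3 -m creep '[{"slide":[0,0,0],"angular":[0,0,0],"claw":0.2},{"slide":[0,0,0],"angular":[0,0,0],"claw":0.2},{"slide":[0,0,0],"angular":[0,0,0],"claw":0.2},{"slide":[0,0,0.4],"angular":[0,0,0],"claw":0.2},{"slide":[0,0,0.5],"angular":[0,0,0],"claw":0.2},{"slide":[0,0,0],"angular":[0,0,0],"claw":-1},{"slide":[0,0,0],"angular":[0,0,0],"claw":-1},{"slide":[0,0,0],"angular":[0,0,0],"claw":-1},{"slide":[0,0,0],"angular":[0,0,0],"claw":-1},{"slide":[0,0,0],"angular":[0,0,0],"claw":-1}]' 60
```

```text
t: 10.35
tcp_pos: [0.6066, 0.1696, 0.1752]
tool_rot: [0.66, 0.752, -0.0, -0.0]
force: [-1.0, 0.1, -1.3]
finger_gap: 0.345
gripper_force: 60.7
```

```bash
python3 -m creep '[{"slide":[0,0,-0.8],"angular":[0,0,0],"claw":-1},{"slide":[0,0,-1.2],"angular":[0,0,0],"claw":-1},{"slide":[0,0,-1.2],"angular":[0,0,0],"claw":-1},{"slide":[0,0,-1.0],"angular":[0,0,0],"claw":-1},{"slide":[0,0,0],"angular":[0,0,0],"claw":-1},{"slide":[0,0,0],"angular":[0,0,0],"claw":-1}]' 60
```

```text
t: 10.85
tcp_pos: [0.6076, 0.1698, 0.2191]
tool_rot: [0.66, 0.752, 0.001, 0.001]
force: [-0.5, 0.5, -2.3]
finger_gap: 0.346
gripper_force: 60.6
```

```bash
python3 -m creep '[{"slide":[0,-0.6,0.2],"angular":[0,0,0],"claw":-1},{"slide":[0,-1.0,0],"angular":[0,0,0],"claw":-1},{"slide":[0,-1.2,0],"angular":[0,0,0],"claw":-1},{"slide":[0,-1.4,0],"angular":[0,0,0],"claw":-1},{"slide":[0,-1.4,0],"angular":[0,0,0],"claw":-1},{"slide":[0,-1.0,0],"angular":[0,0,0],"claw":-1},{"slide":[0,-0.6,-0.5],"angular":[0,0,0],"claw":-1},{"slide":[0,0,-1.2],"angular":[0,0,0],"claw":-1},{"slide":[0,0,-2],"angular":[0,0,0],"claw":-1},{"slide":[0,0,-2.5],"angular":[0,0,0],"claw":-1}]'
python3 -m creep '[{"slide":[0,0,-2.8],"angular":[0,0,0.026],"claw":-1},{"slide":[0,0,-2.8],"angular":[0,0,0.026],"claw":-1},{"slide":[0,0,-2.8],"angular":[0,0,0.026],"claw":-1},{"slide":[0,0,-2.8],"angular":[0,0,0.026],"claw":-1},{"slide":[0,0,-2.8],"angular":[0,0,0.026],"claw":-1},{"slide":[0,0,-2.8],"angular":[0,0,0],"claw":-1},{"slide":[0,0,-2.4],"angular":[0,0,0],"claw":-1},{"slide":[0,0,-1.4],"angular":[0,0,0],"claw":-1},{"slide":[0,0,0],"angular":[0,0,0],"claw":-1}]'
```

```text
t: 11.68
tcp_pos: [0.5343, 0.1602, 0.2768]
tool_rot: [0.66, 0.752, -0.001, -0.001]
force: [0.7, 0.2, -1.8]
finger_gap: 0.344
gripper_force: 60.7
t: 12.43
tcp_pos: [0.5368, 0.1605, 0.4879]
tool_rot: [0.707, 0.707, 0.003, 0.003]
force: [0.5, 0.3, -1.3]
finger_gap: 0.345
gripper_force: 60.8
```

```bash
python3 -m creep '[{"slide":[-1.5,0.2,0],"angular":[0,0,0],"claw":-1},{"slide":[-2.5,0.3,0],"angular":[0,0,0],"claw":-1},{"slide":[-3.3,0.3,0],"angular":[0,0,0],"claw":-1},{"slide":[-3.3,0.3,0],"angular":[0,0,0],"claw":-1},{"slide":[-3.3,0.3,0],"angular":[0,0,0],"claw":-1},{"slide":[-3.3,0.3,0],"angular":[0,0,0],"claw":-1},{"slide":[-3.3,0.3,0],"angular":[0,0,0],"claw":-1},{"slide":[-3.3,0.3,0],"angular":[0,0,0],"claw":-1},{"slide":[-3.3,0.3,0],"angular":[0,0,0],"claw":-1},{"slide":[-3.3,0.3,0],"angular":[0,0,0],"claw":-1}]'
python3 -m creep '[{"slide":[-3.3,0.3,0],"angular":[0,0,0],"claw":-1},{"slide":[-3.3,0.1,0],"angular":[0,0,0],"claw":-1},{"slide":[-2.8,0,0],"angular":[0,0,0],"claw":-1},{"slide":[-1.5,0,0],"angular":[0,0,0],"claw":-1},{"slide":[-0.4,0,0],"angular":[0,0,0],"claw":-1},{"slide":[0,0,0],"angular":[0,0,0],"claw":-1},{"slide":[0,0,0],"angular":[0,0,0],"claw":-1},{"slide":[0,0,0],"angular":[0,0,0],"claw":-1}]'
```

```text
t: 13.27
tcp_pos: [0.5639, -0.1451, 0.4818]
tool_rot: [0.707, 0.707, -0.0, -0.001]
force: [0.3, 0.0, -1.8]
finger_gap: 0.34
gripper_force: 60.7
t: 13.93
tcp_pos: [0.5686, -0.2547, 0.4838]
tool_rot: [0.706, 0.708, 0.0, -0.0]
force: [-0.4, 0.5, -2.1]
finger_gap: 0.342
gripper_force: 60.6
```

```bash
python3 -m creep '[{"slide":[-0.6,0,1],"angular":[0,0,0],"claw":-1},{"slide":[-0.7,0,2],"angular":[0,0,0],"claw":-1},{"slide":[0,0,3],"angular":[0,0,0],"claw":-1},{"slide":[0,0,3],"angular":[0,0,0],"claw":-1},{"slide":[0,0,3],"angular":[0,0,0],"claw":-1},{"slide":[0,0,3],"angular":[0,0,0],"claw":-1},{"slide":[0,0,2.5],"angular":[0,0,0],"claw":-1},{"slide":[0,0,1.5],"angular":[0,0,0],"claw":-1},{"slide":[0,0,0],"angular":[0,0,0],"claw":-1}]'
```

```text
t: 14.68
tcp_pos: [0.5662, -0.2671, 0.2887]
tool_rot: [0.707, 0.708, -0.001, -0.005]
force: [-0.1, -0.0, -1.4]
finger_gap: 0.341
gripper_force: 60.6
```

```bash
python3 -m creep '[{"slide":[0,0,1.5],"angular":[0,0,0],"claw":-1},{"slide":[0,0,2],"angular":[0,0,0],"claw":-1},{"slide":[0,0,2],"angular":[0,0,0],"claw":-1},{"slide":[0,0,1.7],"angular":[0,0,0],"claw":-1},{"slide":[0,0,0.9],"angular":[0,0,0],"claw":-1},{"slide":[0,0,0.3],"angular":[0,0,0],"claw":-1},{"slide":[0,0,0],"angular":[0,0,0],"claw":-1},{"slide":[0,0,0],"angular":[0,0,0],"claw":-1}]'
python3 shot.py r1
```

```text
t: 15.35
tcp_pos: [0.5694, -0.2701, 0.211]
tool_rot: [0.707, 0.707, 0.0, 0.001]
force: [0.6, 0.1, -2.0]
finger_gap: 0.341
gripper_force: 60.6
[ 0.5694094  -0.27006386  0.21097765] [-6.19920109e-01  5.55795449e-01  1.44181850e+00 -6.81089086e-06
  1.14131485e+00 -6.20263600e-01]
```

```bash
python3 -m creep '[{"slide":[0,0,0.5],"angular":[0,0,0],"claw":-1},{"slide":[0,0,0.3],"angular":[0,0,0],"claw":-1},{"slide":[0,0.5,0],"angular":[0,0,0],"claw":-1},{"slide":[0,0.5,0],"angular":[0,0,0],"claw":-1},{"slide":[0,0.5,0],"angular":[0,0,0],"claw":-1},{"slide":[0,0.5,0],"angular":[0,0,0],"claw":-1},{"slide":[0,0.5,0],"angular":[0,0,0],"claw":-1},{"slide":[0,0,0],"angular":[0,0,0],"claw":-1}]'
```

```text
t: 16.07
tcp_pos: [0.595, -0.2698, 0.2017]
tool_rot: [0.707, 0.707, 0.0, 0.001]
force: [0.9, 0.1, -1.9]
finger_gap: 0.347
gripper_force: 60.8
```

```bash
python3 -m creep '[{"slide":[0,0.4,0],"angular":[0,0,0],"claw":-1},{"slide":[0,0.4,0],"angular":[0,0,0],"claw":-1},{"slide":[0,0.4,0],"angular":[0,0,0],"claw":-1},{"slide":[0,0,0],"angular":[0,0,0],"claw":-1}]'
python3 -m creep '[{"slide":[0,0.4,0],"angular":[0,0,0],"claw":-1},{"slide":[0,0.4,0],"angular":[0,0,0],"claw":-1},{"slide":[0,0.4,0],"angular":[0,0,0],"claw":-1},{"slide":[0,0.4,0],"angular":[0,0,0],"claw":-1},{"slide":[0,0,0],"angular":[0,0,0],"claw":-1}]'
```

```text
t: 16.4
tcp_pos: [0.6065, -0.2698, 0.2017]
tool_rot: [0.707, 0.707, 0.0, 0.001]
force: [-0.0, 0.6, -1.1]
finger_gap: 0.342
gripper_force: 60.7
t: 16.82
tcp_pos: [0.6226, -0.2698, 0.2017]
tool_rot: [0.707, 0.707, 0.0, 0.001]
force: [0.1, -0.4, -2.2]
finger_gap: 0.344
gripper_force: 60.7
```

```bash
python3 -m creep '[{"slide":[0,0.1,0.4],"angular":[0,0,0],"claw":-1},{"slide":[0,0,0.4],"angular":[0,0,0],"claw":-1},{"slide":[0,0,0.4],"angular":[0,0,0],"claw":-1},{"slide":[0,0,0.4],"angular":[0,0,0],"claw":-1},{"slide":[0,0,0.4],"angular":[0,0,0],"claw":-1},{"slide":[0,0,0],"angular":[0,0,0],"claw":-1}]'
python3 -m creep '[{"slide":[0,0,0.3],"angular":[0,0,0],"claw":-1},{"slide":[0,0,0.3],"angular":[0,0,0],"claw":-1},{"slide":[0,0,0],"angular":[0,0,0],"claw":-1}]'
python3 -m creep '[{"slide":[0,0,0.2],"angular":[0,0,0],"claw":-1},{"slide":[0,0,0.2],"angular":[0,0,0],"claw":-1},{"slide":[0,0,0],"angular":[0,0,0],"claw":-1}]'
```

```text
t: 17.32
tcp_pos: [0.6217, -0.2693, 0.1802]
tool_rot: [0.707, 0.707, -0.0, -0.001]
force: [0.7, -0.6, -1.7]
finger_gap: 0.341
gripper_force: 60.7
t: 17.57
tcp_pos: [0.6221, -0.2695, 0.1749]
tool_rot: [0.707, 0.707, -0.0, -0.001]
force: [0.7, -0.7, -1.5]
finger_gap: 0.338
gripper_force: 60.7
t: 17.82
tcp_pos: [0.6223, -0.2695, 0.1712]
tool_rot: [0.707, 0.707, -0.0, -0.0]
force: [0.6, 0.6, -1.9]
finger_gap: 0.345
gripper_force: 60.7
```

Expected contact at TCP ≈ 0.162; feel in 2 mm steps.

```bash
python3 -m creep '[{"slide":[0,0,0.2],"angular":[0,0,0],"claw":-1},{"slide":[0,0,0.2],"angular":[0,0,0],"claw":-1},{"slide":[0,0,0],"angular":[0,0,0],"claw":-1}]'
python3 -m creep '[{"slide":[0,0,0.2],"angular":[0,0,0],"claw":-1},{"slide":[0,0,0.1],"angular":[0,0,0],"claw":-1},{"slide":[0,0,0],"angular":[0,0,0],"claw":-1}]'
```

```text
t: 18.07
tcp_pos: [0.6222, -0.2695, 0.1671]
tool_rot: [0.707, 0.707, -0.0, -0.0]
force: [-0.0, -0.6, -2.4]
finger_gap: 0.343
gripper_force: 60.7
t: 18.32
tcp_pos: [0.6223, -0.2695, 0.1642]
tool_rot: [0.707, 0.707, -0.0, -0.0]
force: [-0.2, -0.1, -1.5]
finger_gap: 0.346
gripper_force: 60.7
```

```bash
python3 -m creep '[{"slide":[0,0,0.2],"angular":[0,0,0],"claw":-1},{"slide":[0,0,0],"angular":[0,0,0],"claw":-1},{"slide":[0,0,0],"angular":[0,0,0],"claw":-1}]'
python3 -m creep '[{"slide":[0,0,0.2],"angular":[0,0,0],"claw":-1},{"slide":[0,0,0],"angular":[0,0,0],"claw":-1},{"slide":[0,0,0],"angular":[0,0,0],"claw":-1}]'
```

```text
t: 18.57
tcp_pos: [0.6224, -0.2696, 0.1625]
tool_rot: [0.707, 0.707, -0.0, -0.0]
force: [0.7, -0.0, -1.6]
finger_gap: 0.34
gripper_force: 60.7
t: 18.82
tcp_pos: [0.6228, -0.2698, 0.161]
tool_rot: [0.707, 0.707, 0.0, 0.0]
force: [0.5, 1.0, -1.3]
finger_gap: 0.342
gripper_force: 61.0
```

```bash
python3 -m creep '[{"slide":[0,0,0.2],"angular":[0,0,0],"claw":-1},{"slide":[0,0,0],"angular":[0,0,0],"claw":-1},{"slide":[0,0,0],"angular":[0,0,0],"claw":-1}]'
python3 -m creep '[{"slide":[0,0,0.15],"angular":[0,0,0],"claw":-1},{"slide":[0,0,0],"angular":[0,0,0],"claw":-1},{"slide":[0,0,0],"angular":[0,0,0],"claw":-1}]'
```

```text
t: 19.07
tcp_pos: [0.6229, -0.2699, 0.1608]
tool_rot: [0.707, 0.707, 0.0, 0.001]
force: [-2.0, 1.3, 7.2]
finger_gap: 0.347
gripper_force: 62.0
t: 19.32
tcp_pos: [0.6229, -0.2699, 0.1607]
tool_rot: [0.707, 0.707, 0.0, 0.001]
force: [-4.1, 2.3, 12.1]
finger_gap: 0.344
gripper_force: 62.6
```

Contact at the expected height (rail centre ≈ 0.186). Relax slightly and release.

```bash
python3 -m creep '[{"slide":[0,0,-0.2],"angular":[0,0,0],"claw":-1},{"slide":[0,0,0],"angular":[0,0,0],"claw":-0.25},{"slide":[0,0,0],"angular":[0,0,0],"claw":-0.15},{"slide":[0,0,0],"angular":[0,0,0],"claw":0},{"slide":[0,0,0],"angular":[0,0,0],"claw":0.1},{"slide":[0,0,0],"angular":[0,0,0],"claw":0.2},{"slide":[0,0,0],"angular":[0,0,0],"claw":0.2},{"slide":[0,0,0],"angular":[0,0,0],"claw":0.2},{"slide":[0,0,0],"angular":[0,0,0],"claw":0.2},{"slide":[0,0,0],"angular":[0,0,0],"claw":0.2}]'
python3 shot.py r2
```

```text
t: 20.15
tcp_pos: [0.6225, -0.2696, 0.159]
tool_rot: [0.707, 0.707, -0.0, -0.0]
force: [-0.5, -0.2, 0.4]
finger_gap: 0.6
gripper_force: 0.0
[ 0.62252231 -0.26964256  0.15904362] [-5.73104263e-01  6.78497671e-01  1.35259843e+00 -4.61100940e-06
  1.11056708e+00 -5.73111781e-01]
```

```bash
python3 -m creep '[{"slide":[0,0,0],"angular":[0,0,0],"claw":0.2},{"slide":[0,0,-0.5],"angular":[0,0,0],"claw":0.2},{"slide":[0,0,-1],"angular":[0,0,0],"claw":0.2},{"slide":[0,0,-1.5],"angular":[0,0,0],"claw":0.2},{"slide":[0,0,-2.5],"angular":[0,0,0],"claw":0.2},{"slide":[0,0,-4],"angular":[0,0,0],"claw":0.2},{"slide":[0,0,-4],"angular":[0,0,0],"claw":0.2},{"slide":[0,0,-4],"angular":[0,0,0],"claw":0.2},{"slide":[0,0,-4],"angular":[0,0,0],"claw":0.2},{"slide":[0,0,-4],"angular":[0,0,0],"claw":0.2}]'
python3 -m creep '[{"slide":[0,0,-2],"angular":[0,0,-0.12],"claw":1},{"slide":[0,0,0],"angular":[0,0,-0.12],"claw":1},{"slide":[0,0,0],"angular":[0,0,-0.12],"claw":1},{"slide":[0,0,0],"angular":[0,0,-0.12],"claw":1},{"slide":[0,0,0],"angular":[0,0,-0.12],"claw":1},{"slide":[0,0,0],"angular":[0,0,-0.12],"claw":1},{"slide":[0,0,0],"angular":[0,0,-0.12],"claw":1},{"slide":[0,0,0],"angular":[0,0,-0.12],"claw":1},{"slide":[0,0,0],"angular":[0,0,-0.12],"claw":1},{"slide":[0,0,0],"angular":[0,0,-0.12],"claw":1}]'
python3 -m creep '[{"slide":[0,0,0],"angular":[0,0,-0.12],"claw":1},{"slide":[0,0,0],"angular":[0,0,-0.12],"claw":1},{"slide":[0,0,0],"angular":[0,0,-0.13],"claw":1},{"slide":[0,0,0],"angular":[0,0,0],"claw":1}]'
python3 shot.py r3
python3 - <<'E'
import cv2,numpy as np
from station import viewer
a=cv2.imread("pics/r3.png");b=viewer.snapshot("scene")[130:300,100:327]
cv2.imwrite("pics/r3s.png",np.hstack([cv2.resize(a,(400,300)),cv2.resize(b,(400,300))]))
E
```

```text
t: 21.03
tcp_pos: [0.6221, -0.2693, 0.4177]
tool_rot: [0.707, 0.707, 0.0, 0.001]
force: [0.5, -0.4, 0.2]
finger_gap: 0.606
gripper_force: 0.0
t: 21.87
tcp_pos: [0.6223, -0.2695, 0.4354]
tool_rot: [0.181, 0.983, -0.0, 0.001]
force: [0.6, 0.2, -0.5]
finger_gap: 0.999
gripper_force: 0.0
t: 22.2
tcp_pos: [0.6223, -0.2695, 0.4354]
tool_rot: [0.002, 1.0, -0.0, 0.001]
force: [-0.1, 0.8, 0.1]
finger_gap: 1.0
gripper_force: 0.0
[ 0.62234434 -0.26953209  0.43535163] [-5.73102465e-01  4.69695136e-01  9.81309253e-01 -2.07587800e-05
  1.68926187e+00 -2.14017361e+00]
```

View pics/r3s.png

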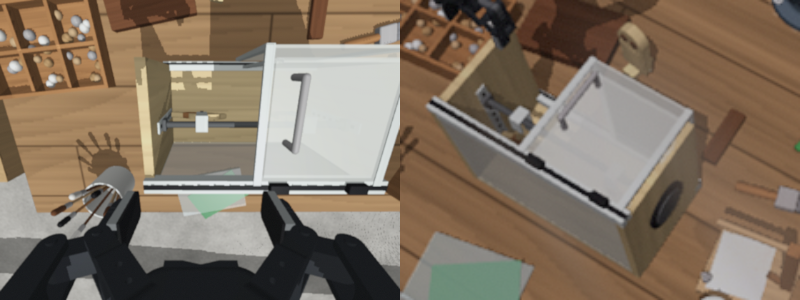

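The crown sits on the rail at (202,122) with the bird hanging below it. The handle is at (297,113), with the door still open. Next: grip the handle and shut the door.

```bash
python3 -m creep '[{"slide":[1.2,3,0],"angular":[0,0,0],"claw":1},{"slide":[1.2,3,0],"angular":[0,0,0],"claw":1},{"slide":[1.3,3,0],"angular":[0,0,0],"claw":1},{"slide":[0,3.3,0],"angular":[0,0,0],"claw":1},{"slide":[0,0,0],"angular":[0,0,0],"claw":1},{"slide":[0,0,3.5],"angular":[0,0,0],"claw":1},{"slide":[0,0,3.5],"angular":[0,0,0],"claw":1},{"slide":[0,0,3.3],"angular":[0,0,0],"claw":1},{"slide":[0,0,2.4],"angular":[0,0,0],"claw":1},{"slide":[0,0,0],"angular":[0,0,0],"claw":1}]' 30
python3 -m creep '[{"slide":[0,0,0],"angular":[0,0,0],"claw":-1},{"slide":[0,0,0],"angular":[0,0,0],"claw":-1},{"slide":[0,0,0],"angular":[0,0,0],"claw":-1},{"slide":[0,0,0],"angular":[0,0,0],"claw":-1},{"slide":[0,0,0],"angular":[0,0,0],"claw":-1},{"slide":[0,0,0],"angular":[0,0,0],"claw":-1},{"slide":[0,0,0],"angular":[0,0,0],"claw":-1},{"slide":[0,0,0],"angular":[0,0,0],"claw":-1}]' 30
```

```text
t: 23.13
tcp_pos: [0.583, -0.1452, 0.3016]
tool_rot: [0.004, 1.0, 0.002, -0.005]
force: [-0.9, 1.0, -0.6]
finger_gap: 0.996
gripper_force: 0.0
t: 23.8
tcp_pos: [0.5865, -0.1467, 0.3082]
tool_rot: [0.003, 1.0, -0.0, 0.001]
force: [-0.9, 0.1, 4.6]
finger_gap: 0.097
gripper_force: 29.3
```

```bash
python3 -m creep '[{"slide":[0,-0.8,0],"angular":[0,0,0],"claw":-1},{"slide":[0,-1.6,0],"angular":[0,0,0],"claw":-1},{"slide":[0,-2,0],"angular":[0,0,0],"claw":-1},{"slide":[0,-2,0],"angular":[0,0,0],"claw":-1},{"slide":[0,-2,0],"angular":[0,0,0],"claw":-1},{"slide":[0,-2,0],"angular":[0,0,0],"claw":-1},{"slide":[0,-2,0],"angular":[0,0,0],"claw":-1},{"slide":[0,-1.6,0],"angular":[0,0,0],"claw":-1},{"slide":[0,-1.2,0],"angular":[0,0,0],"claw":-1},{"slide":[0,-0.8,0],"angular":[0,0,0],"claw":-1}]'
python3 -m creep '[{"slide":[0,-0.4,0],"angular":[0,0,0],"claw":-1},{"slide":[0,-0.4,0],"angular":[0,0,0],"claw":-1},{"slide":[0,0,0],"angular":[0,0,0],"claw":-1}]'
```

```text
t: 24.63
tcp_pos: [0.5857, -0.3059, 0.3082]
tool_rot: [0.003, 1.0, 0.002, 0.001]
force: [0.3, 4.7, 6.0]
finger_gap: 0.102
gripper_force: 29.7
t: 24.88
tcp_pos: [0.5857, -0.3139, 0.3082]
tool_rot: [0.003, 1.0, 0.001, 0.001]
force: [-0.2, 2.5, 4.7]
finger_gap: 0.099
gripper_force: 29.6
```

```bash
python3 -m creep '[{"slide":[0,-0.3,0],"angular":[0,0,0],"claw":-1},{"slide":[0,-0.3,0],"angular":[0,0,0],"claw":-1},{"slide":[0,0,0],"angular":[0,0,0],"claw":-1}]'
python3 -m creep '[{"slide":[0,-0.1,0],"angular":[0,0,0],"claw":-1},{"slide":[0,0,0],"angular":[0,0,0],"claw":-1}]'
```

```text
t: 25.13
tcp_pos: [0.5856, -0.3188, 0.3082]
tool_rot: [0.003, 1.0, 0.002, 0.001]
force: [0.1, 5.5, 5.6]
finger_gap: 0.102
gripper_force: 29.8
t: 25.3
tcp_pos: [0.5856, -0.3188, 0.3082]
tool_rot: [0.003, 1.0, 0.003, 0.001]
force: [-0.6, 7.1, 6.4]
finger_gap: 0.102
gripper_force: 29.9
```

```bash
python3 -m creep '[{"slide":[0,-0.2,0],"angular":[0,0,0],"claw":-1},{"slide":[0,0,0],"angular":[0,0,0],"claw":-1}]'
python3 -m creep '[{"slide":[0,0.2,0],"angular":[0,0,0],"claw":0},{"slide":[0,0,0],"angular":[0,0,0],"claw":0},{"slide":[0,0,0],"angular":[0,0,0],"claw":0},{"slide":[0,0,0],"angular":[0,0,0],"claw":0},{"slide":[0,0,-1],"angular":[0,0,0],"claw":0},{"slide":[0,0,-2.5],"angular":[0,0,0],"claw":0},{"slide":[0,0,-3.5],"angular":[0,0,0],"claw":0},{"slide":[0,0,-3.5],"angular":[0,0,0],"claw":0},{"slide":[0,0,-2],"angular":[0,0,0],"claw":0},{"slide":[0,0,0],"angular":[0,0,0],"claw":0}]'
python3 shot.py z1
python3 - <<'E'
from h import *
import cv2,pickle
a=cv2.cvtColor(cv2.imread("pics/z1.png"),6); c=cam("wrist",pickle.load(open("pics/z1.pkl","rb")))
# handle predicted if shut, and right alu edge
u,v=proj(c,(.585,-.3187,.317)); print(u,v,a[int(v),int(u)-20:int(u)+21].tolist())
u,v=proj(c,(.624,-.2697,.196)); print("crown",u,v); print(a[int(v),int(u)-25:int(u)+26].tolist())
E
```

```text
t: 25.47
tcp_pos: [0.5856, -0.3188, 0.3082]
tool_rot: [0.002, 1.0, 0.005, 0.0]
force: [-0.0, 10.2, 6.8]
finger_gap: 0.1
gripper_force: 30.0
t: 26.3
tcp_pos: [0.5869, -0.3232, 0.4399]
tool_rot: [0.003, 1.0, -0.004, 0.005]
force: [0.8, 0.0, 1.9]
finger_gap: 0.501
gripper_force: 0.0
[ 0.58687287 -0.32318839  0.43989005] [-6.69732982e-01  4.47380450e-01  1.00684603e+00 -1.98762190e-04
  1.67373359e+00 -2.23435446e+00]
286.84347930606526 197.6862515812807 [201, 206, 204, 197, 193, 192, 193, 193, 193, 192, 193, 193, 194, 194, 190, 165, 147, 156, 171, 182, 190, 196, 193, 184, 171, 159, 171, 189, 196, 196, 195, 196, 196, 195, 196, 196, 195, 196, 196, 196, 196]
crown 321.9057618919432 197.90955110027457
[195, 196, 196, 195, 196, 196, 195, 196, 196, 196, 196, 195, 196, 196, 196, 196, 196, 195, 198, 205, 211, 213, 213, 213, 213, 213, 213, 213, 213, 212, 213, 213, 213, 213, 212, 207, 200, 196, 196, 195, 195, 195, 195, 195, 195, 196, 195, 196, 195, 195, 195]
```

The handle is at the fully shut position, the crown is where it was left on the rail, and the gripper is clear of everything.

```bash
python3 -c "
from station import ticket
print(ticket.sign_off())"
```

```text
the job is handed in; nothing more can be done
None
```

The parrot hangs free on the rail inside the cabinet and the door is slid back to its shut stop; I handed the job in at about 26 s, and no verdict was returned.

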